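Open the sprung plug clamp to its stop pin and load the plug

ROBOT

A 6-joint arm with a two-finger parallel gripper is mounted at the origin on a cart in front of the work surface, level with it; the furniture and walls round the work are solid. World frame = base frame: x ahead of the robot, y to its left, z up, the work surface at z = 0. Lengths are in m, angles in degrees, forces in N, time in s.
With the tool pointing down it reaches from about 0.375 to 0.9 m from the base axis. Payload 3.1 kg.
Tool frame: the origin (TCP) lies at the very end of the fingers, on their centre line; the grasp point (between the pads) lies bot.hold_point_z behind it (bot.hold_point_z is the distance from the TCP to the grasp point, in m); z points along the fingers, y is the line along which they close (so a half turn about z gives the same grasp; the last joint's range is limited). The gripper opens to 87 mm and grips with 3 to 60 N. Pads are 19 mm wide; open, the fingers measure 117 mm over their backs; the gripper's body (75 mm by 190 mm) begins 51 mm behind the grasp point.
Start: joints at [60.132, 30.224, 82.088, -0, 67.689, -10.227], TCP at [0.21, 0.589, 0.223] pointing down, gripper open.
Joint ranges: [-176.69, 176.69], [-43.24, 126.21], [12.49, 139.97], [-82, 262], [0, 151.66], [-163.58, 163.58]. Speed limits (degrees/s): [159.86, 159.86, 180, 180, 180, 180].

INTERFACE

Orientations are given as a 3x3 rotation matrix whose columns are the frame's x, y, z axes.
In Python, from rig import bot gives the robot as it stands.
- The arm moves only by the tool apply_moves, never from a script. Its argument "plan" is one flat list of numbers, 4 for each row, row after row: the shift along the world's x, y, z normalised to -1 to 1, where 1 is 0.05 m, then the turn about the world's z normalised to -1 to 1, where 1 is 10 degrees. A call has 1 to 12 rows; each row shifts and turns the commanded pose from where the row before left it; what a row does not reach is not made up. A row lasts 1/8 s, in which the tool goes at most 62.5 mm and 10.7 degrees, less where a joint would pass 70% of its speed; a pose out of reach is approached as far as the arm can. A call with a number of a shift or a turn outside -1 to 1 is refused whole. A call with a gripper value outside its range is refused whole. "grip" is the closure, from -1 (fully open) to 1 (shut), so that 0 is half open, set as the call begins (left out, the last holds). The fingers move at their own pace and stop on an object; the grip force is fixed at half the most. Time passes only in rows, so rows that do not move let the fingers close. It gives the time, the measured TCP pose, the force, the opening and the grip force at its end, in the units of the state.
- bot.read_state(): the state, without advancing time (a new reading comes with each control period).
- bot.capture(name): name is "side" or "top"; returns (picture, depth): 400x640x3 uint8, red, green, blue; 400x640 float32, m along the optical axis (not along the pixel's ray), 0 where there is no reading.
- bot.camera_info(name): a dict with "vertical_fov" (degrees; the focal length in pixels is half the picture's height over the tangent of half this angle, whatever the lens; pixels are square), "cx", "cy" (the principal point, pixels), "rvec" (rotation vector, rad) and "tvec" (3), from world to camera coordinates, as OpenCV has them. Camera axes: x right, y down, z forward; pixel columns grow to the right and rows downward; lengths in m; the calibration is good to about 2 mm. A picture is of the moment at which its call begins. camera_info takes no time and is no camera call.
- bot.hand_in(): hands the job in; it is judged then, once.
Trained networks look in the newest picture that a camera, given by its name, has taken for a name from the list of things; names that differ only in an ending like _2 or _b are one class to them, and where a whole thing is asked for, a point or a joint stands for the part that bears it (a point fixed in the world has none). Each returns a list of dicts, best first, with "p" (0 to 1); they miss things now and then, are a little off and sometimes report something else, mostly with a low value. They report only what shows in the picture. A call takes as long as a camera call.
- bot.outline_of(camera, target): "mask" (400x640 bool, what is visible of it) and "xy" ([column, row] as shares, 0 to 1, of the picture: columns of its width, rows of its height, amid what is visible of it).
- bot.pinpoint(camera, target): "xy" ([column, row] as shares, 0 to 1, of the picture: columns of its width, rows of its height: a listed point, or the origin of a listed thing).
The state is a dict: "time_s": time; "joint_positions": joint angles; "qvel": joint speeds; "tau": joint torques, N m; "position": TCP position; "tcp_rot": TCP orientation; "force": force on the tool from outside, world axes, zero at the start; "moment": the same for the moment, N m; "opening": opening from 0.0 (shut) to 1.0 (fully open); "grasp_force": force on a finger pad.
Only numpy, scipy, OpenCV 4.12 (cv2) and the standard library are available. Lean on these libraries where they do the work, as an engineer would, in place of code of your own. Each camera call takes 0.05 s, during which the arm holds its last target. There are 200 camera calls.

TASK

Open the plug clamp: push its blue sprung jaw back well past the brass stop pin and let go, so that it springs back and stays latched open against the pin. Then push the white plaster plug that stands on the clamp's bed along the guide strips into the open gap until it rests against the end stop. Only push, never pick the plug up or tip it over, and leave the things standing round the clamp where they are.

Things in the scene. Friction and masses are not known exactly. Their poses are not given: they have to be found in the camera images.
- clamp: the plug clamp, fixed to the table: a plywood bed 242 x 184 mm, 20 mm thick. Origin on the table under the middle of the loading gap, 20 mm below the bed's surface; +x: the jaw opens that way (about away from the robot), +y: the plug is pushed in that way (about to the robot's left), z up. Bed x -60 to 182, y -122 to 62 mm; behind the jaw nothing is over 36 mm above the bed
- jaw (a joint): travel of the blue jaw in m along clamp +x: 0 shut (gap 14 mm), 0.036 latched on the pin (gap 50 mm), 0.055 far end. A spring returns it: 4.5 N at 0, 10 N at 0.055, plus 2 to 5 N while riding over the pin (0.012 to 0.037). Once beyond 0.04 the pin is up behind it: let go, it returns by itself in under 0.5 s and stays at 0.036. Let go earlier, it returns to 0
- jaw_push (a point): where to push the jaw: middle of the black rubber patch, 30 x 24 mm, on its upright front face, 48 mm above the bed; moves with the jaw, axes as the clamp's. The flat face looks along clamp -x, is 44 mm wide (clamp y -25 to 19 mm) and 2 to 62 mm above the bed. In front of it only the fence, 20 mm high: fingertips 38 mm above the bed pass over that and meet the face
- pin_top (a point): top of the brass stop pin, a 12 mm wide ramp with an upright back, beside the jaw; 22 mm above the bed when up, pressed down up to 14 mm as the jaw's steel ear rides over it
- plug: the white plaster plug to be loaded, loose, about 70 g: a round block standing upright, 44 mm across at its foot, narrowing a little upwards, 34 mm high. Origin at the centre of its underside, z axis up. It starts on the bed to the right of the gap, between the guide strips
- seat (a point): point on the bed surface where the middle of the plug's underside comes when the plug rests against the end stop, in the middle of the gap; axes are the clamp's
- fence (a point): middle of the top of the aluminium fence on the near side of the gap: 13 mm thick (clamp x -38 to -25 mm), clamp y -25 to 34 mm, 20 mm high above the bed
- end_stop (a point): middle of the aluminium end stop's face that the plug comes to rest against, 22 mm from the seat along clamp +y; 20 mm high above the bed, clamp x -25 to 32 mm, 12 mm thick
- guide_entry (a point): on the bed, at the open right end of the two low guide strips that lead to the gap; 118 mm from the seat along clamp -y. The strips are 6 mm high: the near one straight, inner edge at clamp x -24 mm; the far one's inner edge at x 23 mm near the gap, flaring from y -46 mm out to x 42 mm here. Fingertips 10 mm above the bed pass over them
- small_plug: bystander: a smaller white plaster plug, 33 mm across, 29 mm high, on the table left of the clamp; origin at the centre of its underside
- jar: bystander: glaze jar with an orange band and black lid, 48 mm across, 58 mm high, on the table left of the clamp; origin at the centre of its underside
- tile: bystander: glazed test tile 72 x 50 x 10 mm lying on the table in front of the clamp; origin at the centre of its underside
- timer: bystander: round kitchen timer, 63 mm across, 52 mm high, on the table right of and behind the clamp; origin at the centre of its underside

How it is judged:
By the outcome, as a careful person would: the job done as asked, in the order asked, and still so for the second after the job is handed in, with the robot touching nothing.
It also fails if it takes over 45 s, if anything falls off the work surface, if the arm or the gripper's body presses on something with over 40 N, if the wrist force passes 120 N, or if a joint passes its speed limit or range.

## Working session

There is one attempt and no reset: what is moved stays moved. The work goes in short steps, Python scripts to look and compute and a tool call to move; the robot and the scene stay as the last step left them, time stands still between calls to the robot, and variables do not carry over. Pictures are saved under pics/ and viewed, at most 10 in all, crops included, and the job is handed in when it is done.

Besides the shell and the picture viewer there is one more tool, called after ">>>" as name(argument=value, ...) on one line, values as JSON. apply_moves: Moves the arm, as the interface text tells. Its arguments: {"type":"object","properties":{"plan":{"type":"array","items":{"type":"number"}},"grip":{"type":"number"}},"required":["plan"]}

```bash
mkdir -p pics; cat > h.py <<'E'
import numpy as np, cv2
from rig import bot
def cam(n):
    c=bot.camera_info(n); f=200/np.tan(np.radians(c["vertical_fov"])/2)
    K=np.array([[f,0,c["cx"]],[0,f,c["cy"]],[0,0,1]])
    R=cv2.Rodrigues(np.array(c["rvec"],float))[0]; return K,R,np.array(c["tvec"],float).ravel(),c
def onplane(n,xy,z):
    K,R,t,_=cam(n); d=R.T@np.linalg.inv(K)@[xy[0]*640,xy[1]*400,1]; o=-R.T@t
    return o+d*(z-o[2])/d[2]
def bydepth(n,xy,D):
    K,R,t,_=cam(n); u,v=int(xy[0]*640),int(xy[1]*400); p=D[max(0,v-2):v+3,max(0,u-2):u+3]; p=p[p>0]
    if not len(p): return None
    return R.T@(np.linalg.inv(K)@[xy[0]*640,xy[1]*400,1]*np.median(p)-t)
E
python3 - <<'E'
from h import *
np.set_printoptions(precision=4,suppress=True)
print(bot.camera_info("top"),bot.camera_info("side"))
Z=dict(jaw_push=.068,pin_top=.042,plug=.02,seat=.02,fence=.04,end_stop=.03,guide_entry=.02,clamp=0,small_plug=0,jar=0,tile=0,timer=0)
for n in("top","side"):
    I,D=bot.capture(n); cv2.imwrite(f"pics/{n}0.png",I[:,:,::-1])
    for k,z in Z.items():
        r=bot.pinpoint(n,k)
        for q in r[:1]: print(n,k,round(q["p"],2),(np.array(q["xy"])*[640,400]).round(),onplane(n,q["xy"],z),bydepth(n,q["xy"],D))
print(bot.read_state(), bot.hold_point_z)
E
```

```text
{'vertical_fov': 51.24975589021476, 'cx': 316.56035101632506, 'cy': 200.0991818989024, 'rvec': array([ 2.1676, -2.1936,  0.1295]), 'tvec': array([0.0819, 0.5909, 0.856 ])} {'vertical_fov': 44.708958562106474, 'cx': 313.27799085266884, 'cy': 202.2404834949965, 'rvec': array([ 2.1579, -0.3687,  0.1905]), 'tvec': array([-0.5153,  0.2054,  0.7498])}
top jaw_push 0.57 [370. 238.] [ 0.511  -0.0311  0.068 ] [ 0.511  -0.0293  0.0807]
top seat 0.91 [368. 232.] [ 0.5234 -0.0338  0.02  ] [ 0.5226 -0.0283  0.058 ]
top end_stop 0.88 [358. 237.] [ 0.5136 -0.0117  0.03  ] [ 0.5135 -0.0108  0.0378]
top guide_entry 0.66 [418. 220.] [ 0.5477 -0.142   0.02  ] [ 0.5476 -0.1416  0.0215]
top clamp 0.57 [366. 233.] [ 0.5221 -0.0317  0.    ] [ 0.5207 -0.0213  0.0758]
top small_plug 0.54 [316. 268.] [0.4479 0.0767 0.    ] [0.4497 0.0772 0.0287]
top jar 0.9 [305. 226.] [0.538  0.1012 0.    ] [0.5359 0.1007 0.0577]
top tile 0.57 [364. 294.] [ 0.3902 -0.0239  0.    ] [ 0.3913 -0.0228  0.009 ]
top timer 0.94 [434. 156.] [ 0.6905 -0.1887  0.    ] [ 0.6819 -0.1757  0.042 ]
side jaw_push 0.7 [302. 243.] [ 0.5142 -0
[... 778 characters left out ...]
6.] [ 0.3921 -0.025   0.    ] [ 0.3912 -0.0331  0.0079]
side timer 0.64 [432. 310.] [ 0.6865 -0.186   0.    ] [ 0.6691 -0.2076  0.0285]
{'time_s': 1.3, 'joint_positions': array([ 60.1316,  30.2235,  82.0876,  -0.0002,  67.6882, -10.2266]), 'qvel': array([ 0.0622,  0.1474, -0.0938,  0.0544, -0.0631, -0.0251]), 'tau': array([  0.001 , -44.0016, -17.6984,   0.0634,   0.0506,  -0.    ]), 'position': array([0.21  , 0.5886, 0.2225]), 'tcp_rot': array([[-0.9418,  0.3361,  0.    ],
       [ 0.3361,  0.9418,  0.    ],
       [-0.    ,  0.    , -1.    ]]), 'force': array([ 0.6505, -0.3007,  0.0423]), 'moment': array([ 0.0053,  0.0139, -0.009 ]), 'grasp_force': 0.0, 'opening': 1.002307494807019} 0.0187
```

View pics/top0.png

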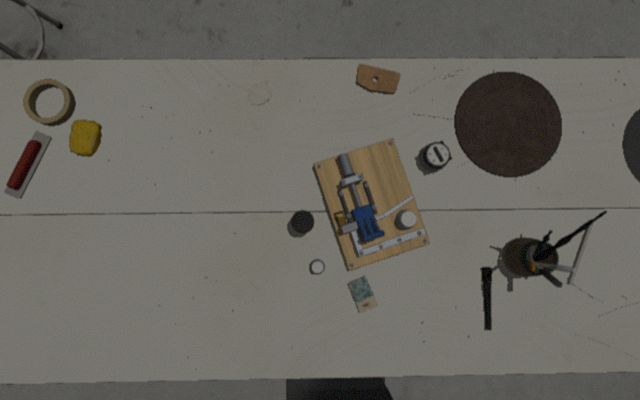

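View pics/side0.png

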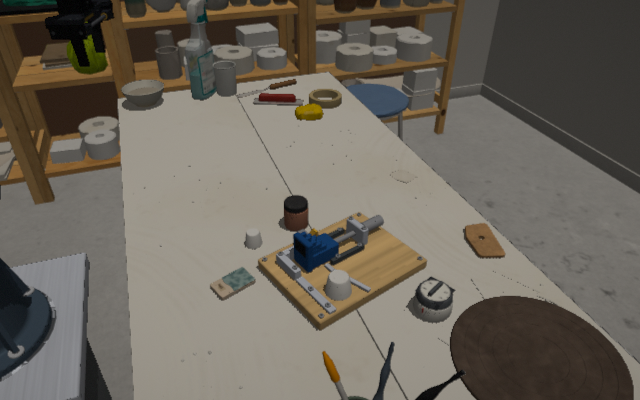

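The top view shows the clamp yawed about +19°. Its bed corners are near (314,165), (392,139), (428,243) and (350,270), with the jaw at (368,222) and the plug at (406,219). In the side view the jaw is at (315,250) and the plug at (338,285), and the way in to both is clear. Next I'll fit the clamp frame.

```bash
python3 - <<'E'
from h import *
np.set_printoptions(precision=4,suppress=True)
I,D=bot.capture("top")
g=cv2.cvtColor(I,cv2.COLOR_RGB2GRAY)
hsv=cv2.cvtColor(I,cv2.COLOR_RGB2HSV)
o=bot.outline_of("top","clamp"); m=o[0]["mask"].astype(np.uint8); print(o[0]["p"],m.sum())
m=cv2.morphologyEx(m,cv2.MORPH_CLOSE,np.ones((5,5)))
c=max(cv2.findContours(m,0,2)[0],key=cv2.contourArea)
W=np.array([onplane("top",(q[0][0]/640+.5/640,q[0][1]/400+.5/400),.02)[:2] for q in c],np.float32)
r=cv2.minAreaRect(W); B=cv2.boxPoints(r); print(r); print(B)
pl=bot.outline_of("top","plug")
for q in pl[:2]:
    ys,xs=np.nonzero(q["mask"]); print("plug",q["p"],len(xs),onplane("top",((xs.mean()+.5)/640,(ys.mean()+.5)/400),.05))
o=bot.outline_of("top","jaw")
for q in o[:1]:
    ys,xs=np.nonzero(q["mask"]); print("jaw",q["p"],len(xs),onplane("top",((xs.mean()+.5)/640,(ys.mean()+.5)/400),.08))
bot.capture("side")
for q in bot.outline_of("side","plug")[:1]:
    ys,xs=np.nonzero(q["mask"]); print("plug",q["p"],len(xs),onplane("side",((xs.mean()+.5)/640,(ys.mean()+.5)/400),.037))
im=cv2.resize(I[125:285,280:480,::-1],None,fx=4,fy=3.75,interpolation=2); im=cv2.convertScaleAbs(im,alpha=1.6)
cv2.imwrite("pics/crop.png",im)
E
```

```text
0.96 9257
((0.5836614370346069, -0.04250528663396835), (0.24264240264892578, 0.18491169810295105), 17.534772872924805)
[[ 0.4401  0.0091]
 [ 0.4958 -0.1672]
 [ 0.7272 -0.0941]
 [ 0.6715  0.0822]]
plug 0.79 318 [ 0.5462 -0.109   0.05  ]
plug 0.39 444 [0.5442 0.1048 0.05  ]
jaw 0.63 1039 [ 0.5433 -0.0169  0.08  ]
plug 0.68 653 [ 0.548  -0.1197  0.037 ]
```

View pics/crop.png

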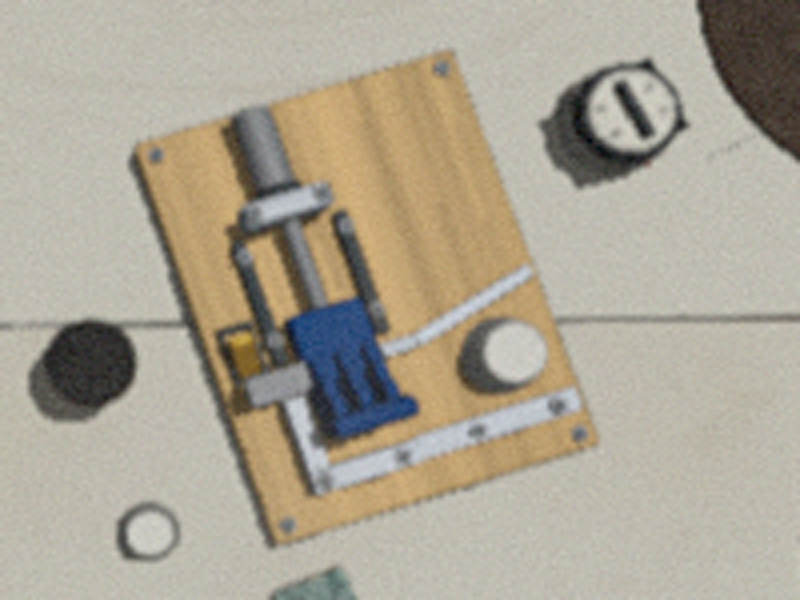

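The bed rectangle fits at 242.6 x 184.9 mm with a yaw of 17.5°, which puts the seat at (0.516, -0.032). That agrees with the network. The plug is at about clamp (+4, -84) mm. I'll move to the jaw with the fingers shut.

>>> apply_moves(plan=[0.38, -0.95, 0, 0.31, 0.38, -0.95, 0, 0.31, 0.38, -0.95, 0, 0.31, 0.38, -0.95, 0, 0.31, 0.38, -0.95, 0, 0.31, 0.38, -0.95, 0, 0.31, 0.38, -0.95, 0, 0.31, 0.38, -0.95, 0, 0.31, 0.38, -0.95, 0, 0.31, 0.38, -0.95, 0, 0.31, 0.38, -0.95, 0, 0.31, 0.38, -0.95, 0, 0.31], grip=1)

```text
time_s: 3.1
position: [0.4387, 0.0169, 0.2229]
tcp_rot: [[-0.953, -0.303, 0.001], [-0.303, 0.953, -0.0], [-0.001, -0.0, -1.0]]
force: [0.7, 0.2, -0.1]
opening: 0.008
grasp_force: 0.0
```

>>> apply_moves(plan=[0.22, -0.7, 0, 0, 0.21, -0.7, 0, 0, 0, 0, -0.7, 0, 0, 0, -0.7, 0, 0, 0, -0.7, 0, 0, 0, -0.6, 0, 0, 0, -0.5, 0, 0, 0, 0, 0])

```text
time_s: 4.1
position: [0.4586, -0.0511, 0.0613]
tcp_rot: [[-0.953, -0.302, -0.003], [-0.302, 0.953, 0.001], [0.003, 0.002, -1.0]]
force: [0.5, -0.0, 0.5]
opening: 0.005
grasp_force: 0.0
```

```bash
python3 - <<'E'
from h import *
I,D=bot.capture("side"); cv2.imwrite("pics/s1.png",cv2.resize(I[180:340,220:460,::-1],None,fx=3.3,fy=3.3,interpolation=2))
print(bot.read_state()["position"])
E
```

```text
[ 0.45938149 -0.05132698  0.06227265]
```

View pics/s1.png

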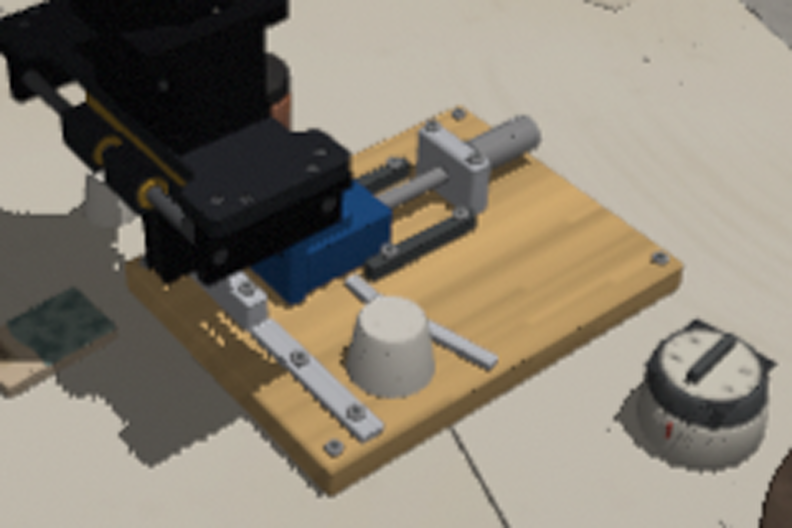

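The side view shows the gripper low in front of the fence and square to the jaw. The plug still stands at crop (390,345). Now I'll push the jaw.

>>> apply_moves(plan=[0.2, 0.05, 0, 0, 0.2, 0.05, 0, 0, 0.2, 0.06, 0, 0, 0.2, 0.06, 0, 0, 0.2, 0.06, 0, 0, 0.2, 0.06, 0, 0, 0.2, 0.06, 0, 0, 0.2, 0.06, 0, 0, 0.1, 0.03, 0, 0, 0, 0, 0, 0])

```text
time_s: 5.4
position: [0.5404, -0.0266, 0.0622]
tcp_rot: [[-0.953, -0.303, -0.01], [-0.303, 0.953, 0.0], [0.009, 0.003, -1.0]]
force: [-8.1, -4.1, 6.3]
opening: 0.003
grasp_force: 4.3
```

```bash
cat >> h.py <<'E'
def clamp(p):
    a=np.radians(17.53); d=np.array(p)-[.51645,-.03227,.02]; c,s=np.cos(a),np.sin(a)
    return np.array([c*d[0]+s*d[1],-s*d[0]+c*d[1],d[2]])*1000
E
python3 - <<'E'
from h import *
s=bot.read_state(); print(clamp(s["position"]).round(1),s["force"],s["time_s"])
I,D=bot.capture("side"); cv2.imwrite("pics/s2.png",cv2.resize(I[180:340,220:460,::-1],None,fx=3.3,fy=3.3,interpolation=2))
E
```

```text
[24.6 -1.8 42.2] [-8.0625948  -4.14175562  6.2602381 ] 5.4
```

View pics/s2.png

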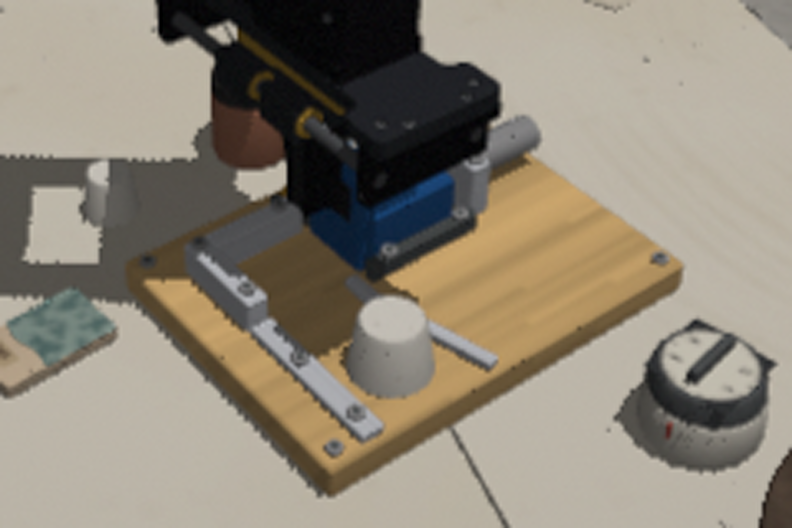

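The picture shows the jaw pushed most of the way back, about 45 mm of travel by the TCP, at about 9 N. I'll push 5 mm more, hold briefly, then draw back.

>>> apply_moves(plan=[0.1, 0.03, 0, 0, 0, 0, 0, 0, 0, 0, 0, 0])

```text
time_s: 5.82
position: [0.5448, -0.0252, 0.0622]
tcp_rot: [[-0.953, -0.303, -0.011], [-0.303, 0.953, 0.0], [0.01, 0.004, -1.0]]
force: [-9.2, -3.7, 6.4]
opening: 0.005
grasp_force: 4.6
```

>>> apply_moves(plan=[-0.2, -0.06, 0, 0, -0.3, -0.09, 0, 0, -0.4, -0.12, 0, 0, -0.5, -0.16, 0, 0, -0.5, -0.16, 0, 0, 0, 0, 0.6, 0, 0, 0, 0.6, 0])

```text
time_s: 6.7
position: [0.4546, -0.0551, 0.1231]
tcp_rot: [[-0.954, -0.301, 0.0], [-0.301, 0.954, 0.0], [-0.0, -0.0, -1.0]]
force: [0.8, 0.5, -0.1]
opening: 0.004
grasp_force: 0.0
```

```bash
python3 - <<'E'
from h import *
s=bot.read_state(); print(s["position"],clamp(s["position"]).round(1),s["force"],s["time_s"])
I,D=bot.capture("side"); cv2.imwrite("pics/s3.png",cv2.resize(I[180:340,220:460,::-1],None,fx=3.3,fy=3.3,interpolation=2))
q=bot.pinpoint("side","jaw_push")[:1]
for q in q: print(q["p"],clamp(onplane("side",q["xy"],.068)))
for q in bot.outline_of("side","plug")[:1]:
    ys,xs=np.nonzero(q["mask"]); print("plug",q["p"],clamp(onplane("side",((xs.mean()+.5)/640,(ys.mean()+.5)/400),.037)))
E
```

```text
[ 0.45464123 -0.05511136  0.12312708] [-65.8  -3.2 103.1] [ 0.75913164  0.4885842  -0.09454395] 6.7
0.72 [30.13312145  3.50204162 48.        ]
plug 0.74 [  3.33941006 -92.74237379  17.        ]
```

View pics/s3.png

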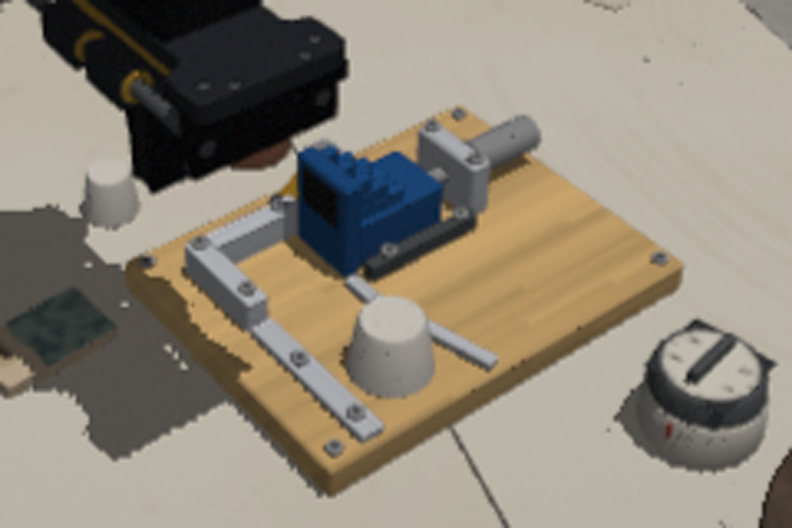

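The jaw has stayed latched, with its face at about crop (330,215) on the open-gap line, and the plug is undisturbed. Next I'll go round to the plug's right side.

>>> apply_moves(plan=[0.53, -0.57, 0, 0, 0.53, -0.57, 0, 0, 0.53, -0.58, 0, 0, 0.54, -0.58, 0, 0, 0, 0, 0, 0, 0, 0, -0.6, 0, 0, 0, -0.6, 0, 0, 0, -0.6, 0, 0, 0, 0, 0])

```text
time_s: 7.98
position: [0.5579, -0.1677, 0.0296]
tcp_rot: [[-0.953, -0.302, -0.007], [-0.302, 0.953, 0.004], [0.006, 0.006, -1.0]]
force: [-0.1, 0.5, -0.6]
opening: 0.01
grasp_force: 0.0
```

```bash
python3 - <<'E'
from h import *
s=bot.read_state(); print(s["position"],clamp(s["position"]).round(1),s["force"],s["time_s"])
I,D=bot.capture("side"); cv2.imwrite("pics/s4.png",cv2.resize(I[180:340,220:460,::-1],None,fx=3.3,fy=3.3,interpolation=2))
E
```

```text
[ 0.55787779 -0.16773719  0.02962241] [  -1.3 -141.7    9.6] [-0.11104218  0.50000297 -0.59903316] 7.975
```

View pics/s4.png

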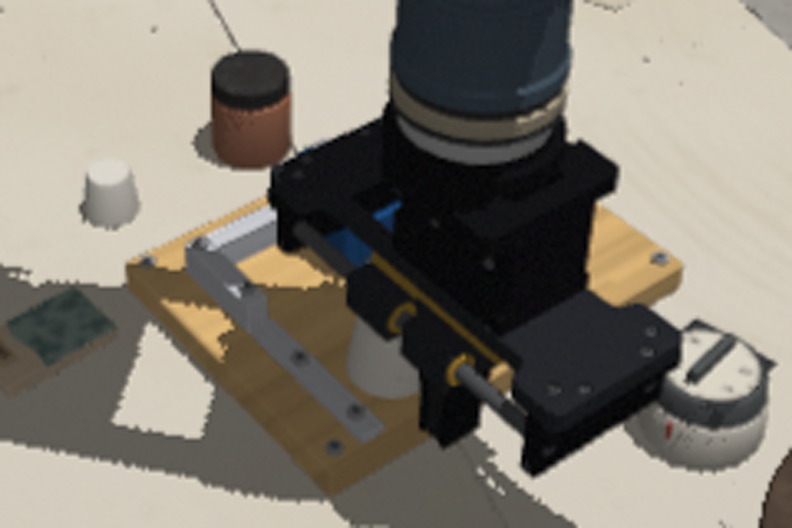

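The fingers are down just beyond the plug, at crop (440,420), with the plug at (380,360) between the strips. I'll push along clamp +y.

>>> apply_moves(plan=[-0.02, 0.16, 0.05, 0, -0.05, 0.15, 0, 0, -0.05, 0.15, 0, 0, -0.05, 0.15, 0, 0, -0.05, 0.15, 0, 0, -0.05, 0.15, 0, 0, -0.05, 0.15, 0, 0, -0.05, 0.15, 0, 0, -0.05, 0.15, 0, 0, -0.05, 0.15, 0, 0, -0.04, 0.15, 0, 0, 0, 0, 0, 0])

```text
time_s: 9.52
position: [0.535, -0.0858, 0.0349]
tcp_rot: [[-0.953, -0.302, -0.001], [-0.302, 0.953, 0.001], [0.001, 0.001, -1.0]]
force: [-0.1, 0.1, 0.2]
opening: 0.007
grasp_force: 0.0
```

```bash
python3 - <<'E'
from h import *
s=bot.read_state(); print(s["position"],clamp(s["position"]).round(1),s["force"],s["time_s"])
I,D=bot.capture("side")
for q in bot.outline_of("side","plug")[:2]:
    ys,xs=np.nonzero(q["mask"]); print("plug",q["p"],len(xs),clamp(onplane("side",((xs.mean()+.5)/640,(ys.mean()+.5)/400),.037)))
E
```

```text
[ 0.53496239 -0.0858043   0.03487292] [  1.5 -56.6  14.9] [-0.07935021  0.14791918  0.1984193 ] 9.525
plug 0.73 306 [ -9.92227832 -31.02604853  17.        ]
```

>>> apply_moves(plan=[-0.03, 0.09, 0, 0, -0.03, 0.09, 0, 0, -0.03, 0.1, 0, 0, -0.02, 0.05, 0, 0, 0, 0, 0, 0])

```text
time_s: 10.25
position: [0.5298, -0.07, 0.035]
tcp_rot: [[-0.953, -0.302, -0.0], [-0.302, 0.953, 0.0], [0.0, 0.0, -1.0]]
force: [-0.3, 0.3, -0.2]
opening: 0.008
grasp_force: 0.0
```

```bash
python3 - <<'E'
from h import *
s=bot.read_state(); print(clamp(s["position"]).round(1),s["force"],s["time_s"])
E
```

```text
[  1.4 -40.   15. ] [-0.27743524  0.26647813 -0.18388479] 10.25
```

Each step is now 2 mm, and I'll watch for the end-stop force.

>>> apply_moves(plan=[-0.01, 0.04, 0, 0, -0.01, 0.04, 0, 0, 0, 0, 0, 0])

```text
time_s: 10.62
position: [0.5289, -0.0662, 0.035]
tcp_rot: [[-0.953, -0.302, -0.0], [-0.302, 0.953, 0.0], [0.0, 0.0, -1.0]]
force: [-0.3, 0.6, 0.1]
opening: 0.005
grasp_force: 0.0
```

>>> apply_moves(plan=[-0.01, 0.04, 0, 0, 0, 0, 0, 0])

```text
time_s: 10.88
position: [0.5285, -0.0642, 0.035]
tcp_rot: [[-0.953, -0.302, -0.0], [-0.302, 0.953, 0.0], [0.0, 0.0, -1.0]]
force: [0.2, -0.7, 0.0]
opening: 0.007
grasp_force: 0.0
```

>>> apply_moves(plan=[-0.01, 0.04, 0, 0, 0, 0, 0, 0])

```text
time_s: 11.12
position: [0.5279, -0.0622, 0.035]
tcp_rot: [[-0.953, -0.302, -0.0], [-0.302, 0.953, 0.0], [0.0, 0.0, -1.0]]
force: [0.4, -0.1, -0.4]
opening: 0.004
grasp_force: 0.0
```

>>> apply_moves(plan=[-0.01, 0.03, 0, 0, 0, 0, 0, 0])

```text
time_s: 11.38
position: [0.5274, -0.0607, 0.035]
tcp_rot: [[-0.953, -0.302, -0.0], [-0.302, 0.953, 0.0], [0.0, 0.0, -1.0]]
force: [0.5, 0.0, -0.5]
opening: 0.009
grasp_force: 0.0
```

```bash
python3 - <<'E'
from h import *
I,D=bot.capture("side"); a=cv2.resize(I[220:310,250:380,::-1],None,fx=6,fy=6,interpolation=2); cv2.imwrite("pics/s5.png",cv2.convertScaleAbs(a,alpha=1.4))
E
```

```text
(no output)
```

View pics/s5.png

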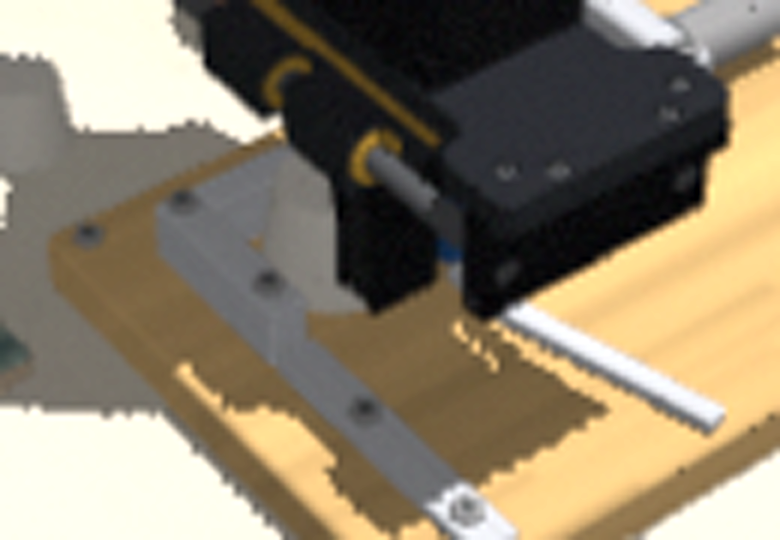

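The plug stands upright in the gap at crop (310,235) with the fingers behind it and is nearly at the stop. I'll keep going gently.

>>> apply_moves(plan=[-0.01, 0.04, 0, 0, 0, 0, 0, 0])

```text
time_s: 11.68
position: [0.5272, -0.0589, 0.0351]
tcp_rot: [[-0.953, -0.302, 0.0], [-0.302, 0.953, -0.0], [-0.0, -0.0, -1.0]]
force: [1.2, -0.9, 0.9]
opening: 0.008
grasp_force: 0.4
```

>>> apply_moves(plan=[-0.01, 0.04, 0, 0, 0, 0, 0, 0])

```text
time_s: 11.92
position: [0.5281, -0.0579, 0.0356]
tcp_rot: [[-0.953, -0.302, 0.003], [-0.302, 0.953, -0.002], [-0.003, -0.003, -1.0]]
force: [1.0, -4.5, 2.3]
opening: 0.004
grasp_force: 2.7
```

The force rose to about 5 N, so the plug is against the stop. I'll back off and check.

>>> apply_moves(plan=[0.02, -0.06, 0, 0, 0.06, -0.19, 0, 0, 0.12, -0.38, 0, 0, 0.15, -0.48, 0, 0, 0.15, -0.48, 0, 0, 0.15, -0.48, 0, 0, 0, 0, 0.8, 0, 0, 0, 0.8, 0, 0.1, -0.8, 0.5, 0, 0.1, -0.9, 0, 0, 0.1, -0.9, 0, 0, 0, 0, 0, 0])

```text
time_s: 13.42
position: [0.5745, -0.2957, 0.1404]
tcp_rot: [[-0.955, -0.297, 0.002], [-0.297, 0.955, -0.003], [-0.002, -0.003, -1.0]]
force: [0.1, 0.0, -0.8]
opening: 0.004
grasp_force: 0.0
```

```bash
python3 - <<'E'
from h import *
out=[]
for n,(a,b,c,d) in dict(side=(200,320,230,390),top=(150,270,310,470)).items():
    I,D=bot.capture(n); out.append(cv2.convertScaleAbs(cv2.resize(I[a:b,c:d,::-1],(400,300),interpolation=2) if 0 else cv2.resize(I[a:b,c:d,::-1],(400,300),interpolation=cv2.INTER_CUBIC),alpha=1.3))
    for k,z in dict(plug=.02,end_stop=.03,jaw_push=.068).items():
        for q in bot.pinpoint(n,k)[:1]: print(n,k,q["p"],clamp(onplane(n,q["xy"],z)).round(1))
    for q in bot.outline_of(n,"plug")[:1]:
        ys,xs=np.nonzero(q["mask"]); print(n,"outline",q["p"],len(xs),clamp(onplane(n,((xs.mean()+.5)/640,(ys.mean()+.5)/400),.05)).round(1))
cv2.imwrite("pics/s6.png",np.hstack(out))
E
```

```text
side plug 0.8 [-1.  -2.3  0. ]
side end_stop 0.81 [-0.2 22.9 10. ]
side jaw_push 0.78 [30.1 -1.5 48. ]
side outline 0.83 544 [ -7.2 -17.8  30. ]
top plug 0.82 [ 3.9 10.2  0. ]
top end_stop 0.64 [-1.6 17.9 10. ]
top jaw_push 0.97 [26.2 -0.4 48. ]
top outline 0.6 293 [ 2.   2.7 30. ]
```

View pics/s6.png

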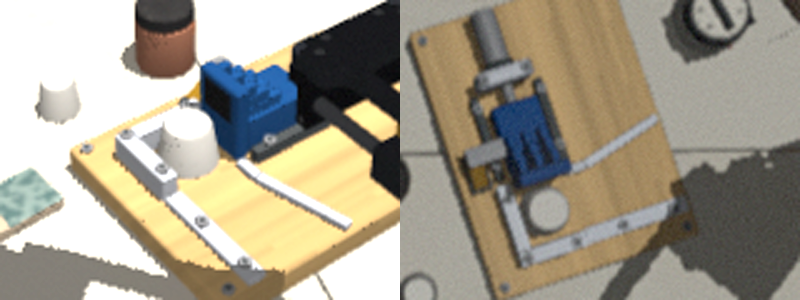

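The plug stands upright in the open gap. In the top crop its left edge touches the end stop's face at about (525,210). The jaw is latched and the bystanders haven't moved.

```bash
python3 -c "
from rig import bot; print(bot.hand_in())"
```

```text
the job is handed in; nothing more can be done
None
```

The jaw is latched open on the pin and the plug stands upright in the gap. A 5 N contact and the final pictures put it against the end stop. The bystanders look undisturbed. I handed the job in at about 14 s; no verdict was returned.

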